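# Steady a rocking gauge stand with its levelling screw

## Task

The dial-gauge stand on the bench rocks because the foot at the corner diagonally opposite its column is too high. Turn the bar handle of that corner's levelling screw clockwise (seen from above), a little under a quarter turn, until it is parallel to the handle of the other levelling screw and all four feet carry load, then let go. Leave the other screw as it is, keep the stand in its place and leave the bush on its plate.

Things in the scene. Friction and masses are not known exactly. Their poses are not given: they have to be found in the camera images.
- stand: Gauge stand: grey plate 200 x 200 mm, 4.5 kg, top 57 mm above the table. Origin on the table under its centre; x, y along its edges. Feet at (+-80, +-80) mm: the screw to turn at (-80, -80), an identical screw already right at (-80, +80), fixed feet with low caps at (+80, +-80). Column (24 mm thick, 200 mm tall) at (55, 55); its gauge arm points to the centre. Bush and small block lie on it.
- screw (a joint): Levelling screw opposite the column, rad. Grows clockwise seen from above, lowering its foot 3.5 mm per rad (the handle keeps its height). Starts at -1.4 to -0.95, foot clear of the table. At 0 it is right and its handle lies along the stand's x, parallel to the other screw's; -0.25 to 0.25 is good. Range -1.7 to 1.2, friction 0.12 N m, stays where left.
- screw_grip (a point): Middle of that screw's bar handle, on the screw's axis, 88 mm above the table, 31 mm above the plate, 16 mm below the handle's top. The handle is an upright black bar 46 mm long (this point's x axis), 12 mm thick (its y axis), 35 mm high; the point turns with it, z up.
- other_screw (a joint): Angle (rad) of the identical levelling screw at the stand's (-80, +80) mm corner, same sense as screw; reads about 0 and is to stay so.
- bush: Steel bush (short round ring) standing on the plate near its middle, 38 mm across, 22 mm high; origin in the centre of its underside. A bystander: it stays on the plate.

How it is judged (in metres and radians):
At the end, for the whole second after the job is handed in: All four feet press on the table with at least 2 N each and the turned handle is within 17 degrees of its right position, the stand is at rest within 30 mm of where it began, and the bush is still on its plate, within 60 mm of the middle (contact force between each of foot_screw, foot_other_screw, foot_back, foot_side and table above 2 N and distance of stand from where it was at the start of the episode below 0.03 m and linear speed of stand below 0.02 m/s and horizontal distance between bush and stand below 0.06 m and z of bush in the frame of stand above 0.05 m and value of joint screw between -0.3 and 0.3 rad); the robot touches nothing.
It fails at once if the other levelling screw is turned by more than 20 degrees (value of joint other_screw above 0.35 rad or value of joint other_screw below -0.35 rad).
It also fails if it takes over 35 s, if anything falls off the work surface, if the arm or the gripper's body presses on something with over 40 N, if the wrist force passes 120 N, or if a joint passes its speed limit or range.

## Robot

A 6-joint arm with a two-finger parallel gripper is mounted at the origin on the work surface. World frame = base frame: x ahead of the robot, y to its left, z up, the work surface at z = 0. Lengths are in m, angles in degrees, forces in N, time in s.
With the tool pointing down it reaches from about 0.25 to 0.725 m from the base axis. Payload 9.7 kg.
Tool frame: the origin (TCP) lies on the centre line of the jaws, within the pads' length; the fingertips stand 22 mm ahead of it and the grasp point (between the pads) lies 3 mm ahead of it; z points along the fingers, y is the direction in which the jaws open and shut (so a half turn about z gives the same grasp; the last joint's range is limited). The gripper opens to 85 mm and grips with 20 to 120 N. Pads are 22 mm wide; open, the fingers measure 114 mm over their backs; the gripper's body (76 mm by 85 mm) begins 54 mm behind the grasp point. The pads swing forward as they close: fully open they stand 13 mm farther back than shut.
Start: joints at [75.917, 4.979, 10.078, 95.1, 0, 90], TCP at [0.134, 0.533, 0.253] pointing down, gripper open.
Joint ranges: [-179.16, 179.16], [-48.56, 103.87], [-65.8, 70.77], [-126.05, 130.52], [-82.76, 87.17], [-180, 180]. Speed limits (degrees/s): [127.2, 127.2, 147.25, 180, 180, 180].

## Interface

Orientations are given as [roll, pitch, yaw] about the fixed x, y, z axes, in that order (R = Rz(yaw) Ry(pitch) Rx(roll)).
In Python, from workcell import get_obs, camera, camera_params, job_done gives the robot as it stands.
- The arm moves only by the tool servo_tool, never from a script. Its argument "steps" is a list of rows, each an object of numbers: "x", "y", "z": the shift along the world's x, y, z in mm; "yaw": the turn about the world's z in degrees. A call has 1 to 12 rows; each row is the pose to reach, as a shift and turn from the pose measured when the call began; what a row does not reach only later rows make up. A row lasts 1/8 s, in which the tool goes at most 62.5 mm and 10.7 degrees, less where a joint would pass 70% of its speed; a pose out of reach is approached as far as the arm can. A call with a gripper value outside its range is refused whole. "grip" is the finger opening in mm, from 0 to 85.4, set as the call begins (left out, the last holds). The fingers move at their own pace and stop on an object; "grip_force" is the grip in N (left out, the last holds). Time passes only in rows, so rows that repeat a pose let the fingers close. It gives the time, the measured TCP pose, the force and the opening at its end, in the units of the state.
- get_obs(): the state, without advancing time (a new reading comes with each control period).
- camera(name): name is "side" or "top"; returns (picture, depth): 420x560x3 uint8, red, green, blue; 420x560 float32, m along the optical axis (not along the pixel's ray), 0 where there is no reading.
- camera_params(name): a dict with "intrinsics" (3x3 intrinsics, pixels), "rvec" (rotation vector, rad) and "tvec" (3), from world to camera coordinates, as OpenCV has them. Camera axes: x right, y down, z forward; pixel columns grow to the right and rows downward; lengths in m; the calibration is good to about 2 mm. A picture is of the moment at which its call begins. camera_params takes no time and is no camera call.
- job_done(): hands the job in, once; it reports no verdict.
The state is a dict: "time": time; "q": joint angles; "qd": joint speeds; "joint_efforts": joint torques, N m; "ee_pos": TCP position; "tcp_rot": TCP orientation; "wrist_force": force on the tool from outside, world axes, zero at the start; "torque": the same for the moment, N m; "opening": finger opening in m.
Only numpy, scipy, OpenCV 4.12 (cv2) and the standard library are available. Lean on these libraries where they do the work, as an engineer would, in place of code of your own. Each camera call takes 0.05 s, during which the arm holds its last target.

## Working session

There is one attempt and no reset: what is moved stays moved. The work goes in short steps, Python scripts to look and compute and a tool call to move; the robot and the scene stay as the last step left them, time stands still between calls to the robot, and variables do not carry over. Pictures are saved under pics/ and viewed, and the job is handed in when it is done.

Besides the shell and the picture viewer there is one more tool, called after "Emit:" as name([rows], argument=value, ...), one row to a line, values as JSON. servo_tool: Moves the arm, as the interface text tells. Its arguments: {"type":"object","properties":{"steps":{"type":"array"},"grip":{"type":"number"},"grip_force":{"type":"number"}},"required":["steps"]}

```bash
mkdir -p pics
cat > h.py <<'E'
import numpy as np,cv2
from workcell import *
def save(n,tag):
    im,d=camera(n); cv2.imwrite(f'pics/{tag}.png',cv2.cvtColor(im,cv2.COLOR_RGB2BGR)); np.savez(f'pics/{tag}.npz',im=im,d=d); return im,d
def cam(n):
    p=camera_params(n); R=cv2.Rodrigues(np.array(p['rvec'],float))[0]; return np.array(p['intrinsics'],float),R,np.array(p['tvec'],float).ravel()
def ray(n,u,v,z):
    K,R,t=cam(n); c=-R.T@t; d=R.T@np.linalg.inv(K)@np.array([u,v,1.]); return c+d*(z-c[2])/d[2]
def cloud(n,d):
    K,R,t=cam(n); v,u=np.indices(d.shape); P=np.stack([(u-K[0,2])/K[0,0]*d,(v-K[1,2])/K[1,1]*d,d],-1); return (P-t)@R
E
python3 - <<'E'
from h import *
save('top','top0');save('side','side0');o=get_obs();print(o)
for n in('top','side'):
    K,R,t=cam(n);print(n,K[0,0],-R.T@t,R[2])
E
```

```text
{'time': 0.1, 'q': array([7.59167980e+01, 5.00807397e+00, 1.00387672e+01, 9.51011435e+01,
       4.80930635e-05, 8.99996666e+01]), 'qd': array([-0.06108772, -0.02768361,  0.00849344, -0.00946394, -0.05575203,
        0.07059212]), 'joint_efforts': array([-6.38098954e-04, -5.21562195e+01,  4.65652871e+01,  1.61666778e-02,
       -2.19455114e-05,  1.52772702e-05]), 'ee_pos': array([0.13378498, 0.5332829 , 0.25265073]), 'tcp_rot': array([-1.79929550e+02, -4.85029729e-05,  1.65917131e+02]), 'wrist_force': array([-0.53486464, -0.74533986, -0.59440134]), 'torque': array([-0.03431869,  0.031492  ,  0.05693608]), 'opening': 0.08563359386748617}
top 496.0698735691017 [0.47299885 0.08570422 0.73074443] [ 0.23285154  0.00242661 -0.97250927]
side 488.1259573667682 [ 0.29235933 -0.30748807  0.60834269] [ 0.45249134  0.54638041 -0.70478368]
```

View pics/top0.png

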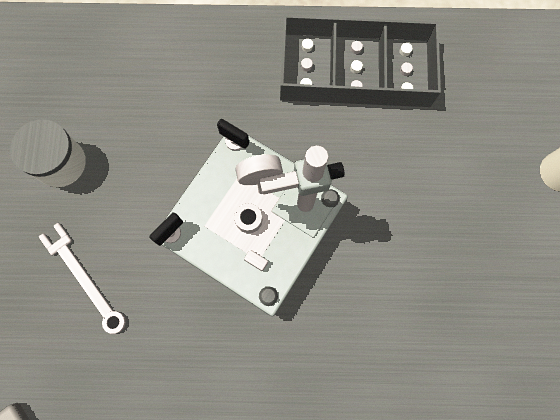

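View pics/side0.png

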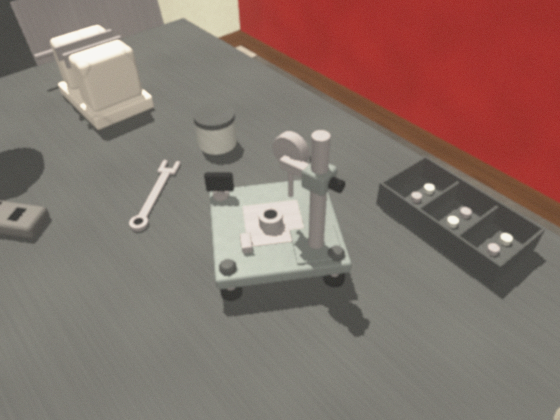

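The top view shows the column near the right corner (330,198). The screw to turn is therefore the left handle at about (166,229). The other handle is at (233,132), and the fixed caps are at (269,296) and (330,198). In the side view the target is the handle at (219,181).

Run:
```python
from h import *
z=np.load('pics/top0.npz');im,d=z['im'],z['d'];P=cloud('top',d)
R={}
for nm,(u0,v0,u1,v1) in dict(scr=(140,205,192,252),oth=(210,112,256,155)).items():
    m=np.zeros(d.shape,bool);s=np.s_[v0:v1,u0:u1]
    dark=(im.max(2)<60);m[s]=dark[s]
    top=m&(P[...,2]>.098)&(P[...,2]<.112)
    body=m&(P[...,2]>.065)
    q=P[top];print(nm,m.sum(),top.sum(),body.sum(),'z pct',np.percentile(P[body][:,2],[5,50,95]))
    r=cv2.minAreaRect((q[:,:2]*1000).astype(np.float32));c=np.array(r[0]);b=cv2.boxPoints(r)
    e=b[1]-b[0],b[2]-b[1];L=max(e,key=np.linalg.norm);print(' rect',r,'dir deg',np.degrees(np.arctan2(L[1],L[0]))%180)
    R[nm]=c
# plate cloud
pl=(np.abs(P[...,2]-.057)<.004)&(im.min(2)>120)
pl[:110]=0;pl[:,:150]=0;pl[:,380:]=0
n,l,st,_=cv2.connectedComponentsWithStats(pl.astype(np.uint8));k=1+st[1:,4].argmax()
q=P[l==k];r=cv2.minAreaRect((q[:,:2]*1000).astype(np.float32));print('plate',r,np.median(q[:,2]))
v=R['oth']-R['scr'];print('sep',np.linalg.norm(v),'stand y dir',np.degrees(np.arctan2(v[1],v[0])))
for c in((269,296),(330,198)):print('cap',ray('top',*c,.063)*1000, P[c[1],c[0]]*1000)
A=np.linalg.lstsq(np.c_[q[:,:2],np.ones(len(q))],q[:,2],rcond=None)[0];print('plane',A)
# side view handle
z=np.load('pics/side0.npz');im,d=z['im'],z['d'];P=cloud('side',d)
m=np.zeros(d.shape,bool);s=np.s_[165:200,198:240];m[s]=(im.max(2)<50)[s]&(P[...,2][s]>.065)
q=P[m];print('side',m.sum(),np.percentile(q*1000,[2,50,98],axis=0))
```

```text
scr 505 305 505 z pct [0.07419622 0.10024052 0.10311071]
 rect ((600.03955078125, 225.13267517089844), (11.289000511169434, 45.239009857177734), 47.50050735473633) dir deg 137.50053
oth 474 278 473 z pct [0.07515047 0.10085711 0.10412766]
 rect ((735.771484375, 141.15097045898438), (44.840057373046875, 11.939497947692871), 58.04100799560547) dir deg 58.04102
plate ((617.940185546875, 120.39530944824219), (198.4142608642578, 178.86573791503906), 58.36137771606445) 0.05568039881802567
sep 159.61229439932654 stand y dir -31.746408922411593
cap [516.03415852  87.62764582  63.        ] [515.70997221  87.61315656  68.03013965]
cap [652.14855969   4.90212029  63.        ] [650.65824612   5.57429811  68.55484345]
plane [ 0.00625967 -0.01556503  0.05399221]
side 4 [[586.3351944  212.16710118  87.53735714]
 [593.8981671  223.25450279  92.33709317]
 [607.57615027 230.7470631   95.1181436 ]]
```

Run:
```python
from h import *
for n in('top','side'):
    d=np.load(f'pics/{n}0.npz')['d'];P=cloud(n,d)
    for lo in(.065,.1,.14,.2):
        m=(P[...,2]>lo)&(d>0)&(np.hypot(P[...,0]-.6,P[...,1]-.225)<.15);
        q=P[m];r=np.hypot(q[:,0]-.6,q[:,1]-.225)
        far=q[r>.04]; rr=r[r>.04]
        if len(far):i=rr.argmin();print(n,lo,len(far),far[i],rr[i],far[:,2].max())
```

```text
top 0.065 2172 [0.61675503 0.13642351 0.07803117] 0.09014724456693127 0.2242388529756685
top 0.1 1267 [0.63693165 0.12540327 0.19593363] 0.10622360960802583 0.2242388529756685
top 0.14 1247 [0.63693165 0.12540327 0.19593363] 0.10622360960802583 0.2242388529756685
top 0.2 794 [0.63456813 0.12371756 0.2037027 ] 0.1070191017287276 0.2242388529756685
side 0.065 1499 [0.61968835 0.13437533 0.07683691] 0.09273867256833486 0.223279670515914
side 0.1 880 [0.63553188 0.12177294 0.19799436] 0.10917115217641492 0.223279670515914
side 0.14 809 [0.63553188 0.12177294 0.19799436] 0.10917115217641492 0.223279670515914
side 0.2 434 [0.63547206 0.12156159 0.2015684 ] 0.10935159690132733 0.223279670515914
```

Emit:
servo_tool([
  {"x": 60, "y": -38, "yaw": -4},
  {"x": 120, "y": -76, "yaw": -8},
  {"x": 180, "y": -114, "yaw": -12},
  {"x": 233, "y": -152, "yaw": -15},
  {"x": 280, "y": -190, "yaw": -18},
  {"x": 330, "y": -220, "yaw": -21},
  {"x": 380, "y": -250, "yaw": -24},
  {"x": 425, "y": -280, "yaw": -26},
  {"x": 466, "y": -308, "z": -30, "yaw": -28.4},
  {"x": 466, "y": -308, "z": -60, "yaw": -28.4},
  {"x": 466, "y": -308, "z": -60, "yaw": -28.4},
])

```text
schema error: expected keys x, y, z, yaw
```

Emit:
servo_tool([
  {"x": 60, "y": -38, "z": 0, "yaw": -4},
  {"x": 120, "y": -76, "z": 0, "yaw": -8},
  {"x": 180, "y": -114, "z": 0, "yaw": -12},
  {"x": 233, "y": -152, "z": 0, "yaw": -15},
  {"x": 280, "y": -190, "z": 0, "yaw": -18},
  {"x": 330, "y": -220, "z": 0, "yaw": -21},
  {"x": 380, "y": -250, "z": 0, "yaw": -24},
  {"x": 425, "y": -280, "z": 0, "yaw": -26},
  {"x": 466, "y": -308, "z": -30, "yaw": -28.4},
  {"x": 466, "y": -308, "z": -60, "yaw": -28.4},
  {"x": 466, "y": -308, "z": -60, "yaw": -28.4},
])

```text
time: 1.48
ee_pos: [0.599, 0.2243, 0.1893]
tcp_rot: [-179.6, -0.2, 137.4]
wrist_force: [0.2, 0.2, 0.1]
opening: 0.0853
```

Emit:
servo_tool([
  {"x": 1, "y": 1, "z": -30, "yaw": 0},
  {"x": 1, "y": 1, "z": -60, "yaw": 0},
  {"x": 1, "y": 1, "z": -80, "yaw": 0},
  {"x": 1, "y": 1, "z": -96, "yaw": 0},
  {"x": 1, "y": 1, "z": -96, "yaw": 0},
  {"x": 1, "y": 1, "z": -96, "yaw": 0},
])

```text
time: 2.22
ee_pos: [0.6004, 0.2256, 0.0948]
tcp_rot: [-179.7, -0.1, 137.5]
wrist_force: [0.2, 0.3, 0.5]
opening: 0.0854
```

Run:
```python
from h import *
save('top','top1');save('side','side1');o=get_obs();print(o['q'],o['ee_pos'],o['wrist_force'])
a=cv2.imread('pics/top1.png')[120:320,80:360];b=cv2.imread('pics/side1.png')[100:300,130:410]
cv2.imwrite('pics/c1.png',cv2.resize(np.vstack([a,b]),None,fx=1.5,fy=1.5))
```

```text
[ 2.05956161e+01  1.75675348e+01  7.11983849e+00  7.98529434e+01
 -2.60462092e-02  6.31412061e+01] [0.60045404 0.22551568 0.09463635] [0.3995736  0.05757747 0.3117779 ]
```

View pics/c1.png

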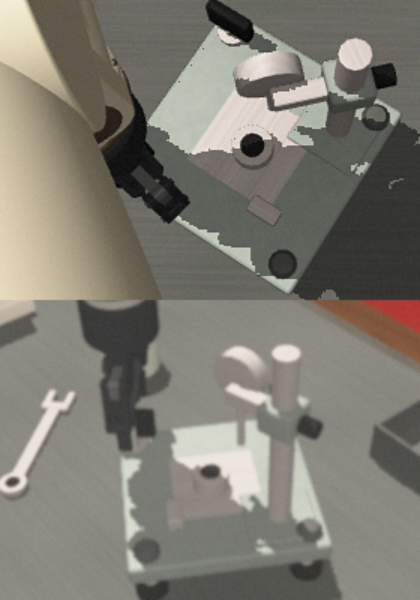

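The open gripper straddles the screw's corner: the near finger is at about (165,195) in the top crop, and the handle is visible beside the finger at about (145,425) in the side crop. It touches nothing else. I'll close with 40 N.

Emit:
servo_tool([
  {"x": 0, "y": 0, "z": -2, "yaw": 0},
  {"x": 0, "y": 0, "z": -2, "yaw": 0},
  {"x": 0, "y": 0, "z": -2, "yaw": 0},
  {"x": 0, "y": 0, "z": -2, "yaw": 0},
  {"x": 0, "y": 0, "z": -2, "yaw": 0},
  {"x": 0, "y": 0, "z": -2, "yaw": 0},
  {"x": 0, "y": 0, "z": -2, "yaw": 0},
  {"x": 0, "y": 0, "z": -2, "yaw": 0},
], grip=0, grip_force=40)

```text
time: 3.32
ee_pos: [0.6004, 0.2254, 0.0926]
tcp_rot: [-179.7, -0.1, 137.5]
wrist_force: [-1.4, -1.6, 2.1]
opening: 0.0112
```

Emit:
servo_tool([
  {"x": 0, "y": 0, "z": 0, "yaw": -5},
  {"x": 0, "y": 0, "z": 0, "yaw": -10},
  {"x": 0, "y": 0, "z": 0, "yaw": -15},
  {"x": 0, "y": 0, "z": 0, "yaw": -20},
  {"x": 0, "y": 0, "z": 0, "yaw": -25},
  {"x": 0, "y": 0, "z": 0, "yaw": -30},
  {"x": 0, "y": 0, "z": 0, "yaw": -35},
  {"x": 0, "y": 0, "z": 0, "yaw": -40},
  {"x": 0, "y": 0, "z": 0, "yaw": -40},
])

```text
time: 4.45
ee_pos: [0.6007, 0.2254, 0.0929]
tcp_rot: [-179.8, -0.1, 97.5]
wrist_force: [-0.0, -1.7, 1.6]
opening: 0.0116
```

Emit:
servo_tool([
  {"x": 0, "y": 0, "z": 0, "yaw": -5},
  {"x": 0, "y": 0, "z": 0, "yaw": -10},
  {"x": 0, "y": 0, "z": 0, "yaw": -15},
  {"x": 0, "y": 0, "z": 0, "yaw": -20},
  {"x": 0, "y": 0, "z": 0, "yaw": -25},
  {"x": 0, "y": 0, "z": 0, "yaw": -30},
  {"x": 0, "y": 0, "z": 0, "yaw": -35},
  {"x": 0, "y": 0, "z": 0, "yaw": -39},
  {"x": 0, "y": 0, "z": 0, "yaw": -39},
  {"x": 0, "y": 0, "z": 0, "yaw": -39},
])

```text
time: 5.7
ee_pos: [0.6011, 0.2248, 0.094]
tcp_rot: [-179.8, -0.1, 58.6]
wrist_force: [-1.6, -5.2, 6.9]
opening: 0.0115
```

Run:
```python
from h import *
save('top','top2');save('side','side2');o=get_obs();print(o['wrist_force'],o['torque'])
a=cv2.imread('pics/top2.png')[90:320,80:360];b=cv2.imread('pics/side2.png')[100:300,130:410]
cv2.imwrite('pics/c2.png',cv2.resize(np.vstack([a,b]),None,fx=1.3,fy=1.3))
```

```text
[-2.23721843 -5.41991307  6.71007272] [-1.04755502  0.20946929 -0.03643044]
```

View pics/c2.png

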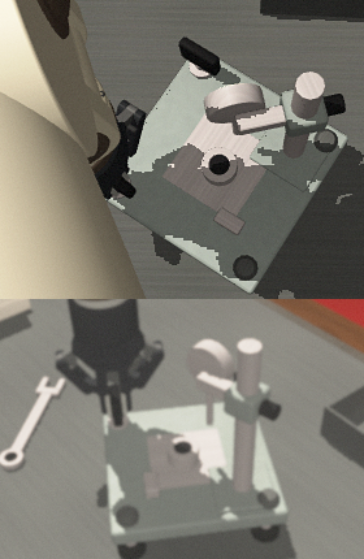

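The fingers now lie along the stand's edge on the turned handle, at about (118,395) in the lower crop. The stand and bush look undisturbed. Next I release, lift and move clear so I can measure.

Emit:
servo_tool([
  {"x": 0, "y": 0, "z": 0, "yaw": 0},
  {"x": 0, "y": 0, "z": 0, "yaw": 0},
  {"x": 0, "y": 0, "z": 0, "yaw": 0},
  {"x": 0, "y": 0, "z": 0, "yaw": 0},
  {"x": 0, "y": 0, "z": 0, "yaw": 0},
  {"x": 0, "y": 0, "z": 30, "yaw": 0},
  {"x": 0, "y": 0, "z": 70, "yaw": 0},
  {"x": 0, "y": 0, "z": 120, "yaw": 0},
  {"x": -50, "y": 30, "z": 150, "yaw": 0},
  {"x": -100, "y": 80, "z": 150, "yaw": 0},
  {"x": -150, "y": 130, "z": 150, "yaw": 0},
  {"x": -200, "y": 180, "z": 150, "yaw": 0},
], grip=60)

```text
time: 7.3
ee_pos: [0.419, 0.3866, 0.2443]
tcp_rot: [-179.9, -0.2, 58.5]
wrist_force: [0.7, 1.3, 0.1]
opening: 0.0603
```

Run:
```python
from h import *
im,d=save('top','top3');save('side','side3');P=cloud('top',d)
R={}
for nm,(u0,v0,u1,v1) in dict(scr=(140,200,192,256),oth=(205,108,256,155)).items():
    s=np.s_[v0:v1,u0:u1];m=np.zeros(d.shape,bool);m[s]=((im.max(2)<60)&(P[...,2]>.098)&(P[...,2]<.115))[s]
    q=P[m];r=cv2.minAreaRect((q[:,:2]*1000).astype(np.float32));b=cv2.boxPoints(r);L=max((b[1]-b[0],b[2]-b[1]),key=np.linalg.norm)
    R[nm]=np.array(r[0]);print(nm,m.sum(),r,np.degrees(np.arctan2(L[1],L[0]))%180,np.median(q[:,2]))
v=R['oth']-R['scr'];print('stand y dir',np.degrees(np.arctan2(v[1],v[0])),np.linalg.norm(v))
pl=(np.abs(P[...,2]-.057)<.004)&(im.min(2)>120);pl[:110]=0;pl[:,:150]=0;pl[:,380:]=0
n,l,st,_=cv2.connectedComponentsWithStats(pl.astype(np.uint8));q=P[l==1+st[1:,4].argmax()]
print('plane',np.linalg.lstsq(np.c_[q[:,:2],np.ones(len(q))],q[:,2],rcond=None)[0])
a=cv2.imread('pics/top3.png')[90:320,80:360];b=cv2.imread('pics/side3.png')[100:300,130:410]
cv2.imwrite('pics/c3.png',cv2.resize(np.vstack([a,b]),None,fx=1.3,fy=1.3))
```

```text
scr 306 ((600.3855590820312, 224.13922119140625), (45.13404083251953, 11.922090530395508), 58.725250244140625) 58.725212 0.10345257862723127
oth 289 ((735.9263305664062, 140.14749145507812), (45.318748474121094, 11.98217487335205), 58.469844818115234) 58.46981 0.10306661685923765
stand y dir -31.785613560069333 159.4550450712675
plane [ 0.00491664 -0.00647678  0.0543772 ]
```

View pics/c3.png

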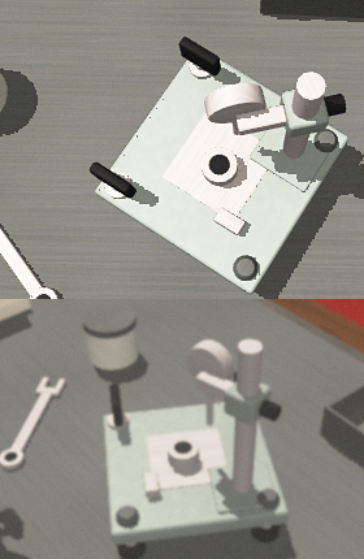

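The two handles are now parallel at (112,180) and (199,55) in the top crop. The bush is at the plate's middle and the gripper is clear. Handing in.

```bash
python3 -c "
from workcell import *
print(get_obs()['time'],job_done())"
```

```text
the job is handed in; nothing more can be done
7.4 None
```

I gripped the handle of the screw opposite the column with 40 N, turned it 79° clockwise, let go, backed away and handed the job in at 7.4 s.

Last checks, from the top camera after release:
- **Turned handle:** it lies at 58.7°. The other handle is at 58.5° and the stand's x axis at 58.2°, so it is within about 0.5° of its right position. It started 79° off.
- **Other screw and stand:** the other screw's handle reads the same as before within measurement noise (58.0° then, 58.5° now). The stand moved about 1 mm.
- **Bush:** it is still on the plate near its middle, judged from the pictures only.
- **Gripper:** it is clear of everything.

The foot loads could not be measured directly. Indirect signs are the handle being at its right angle, the upward wrist force rising from about 2 N to 7 N as the foot came down, and the plate's measured tilt dropping from about 17 to 8 mrad. That remaining tilt is within what I would expect from the camera calibration. No check failed or disagreed.

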